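Seat the fixture plate on its two locating pins

ROBOT

A 6-joint arm with a two-finger parallel gripper is mounted at the origin on the work surface. World frame = base frame: x ahead of the robot, y to its left, z up, the work surface at z = 0. Lengths are in m, angles in rad, forces in N, time in s.
With the tool pointing down it reaches from about 0.4 to 0.825 m from the base axis. Payload 7 kg.
Tool frame: the origin (TCP) lies on the centre line of the jaws, within the pads' length; the fingertips stand 19 mm ahead of it and the grasp point (between the pads) is the TCP; z points along the fingers, y is the line along which they close (so a half turn about z gives the same grasp; the last joint's range is limited). The gripper opens to 85 mm and grips with 20 to 120 N. Pads are 22 mm wide; open, the fingers measure 114 mm over their backs; the gripper's body (76 mm by 85 mm) begins 54 mm behind the grasp point. The pads swing forward as they close: fully open they stand 13 mm farther back than shut.
Start: joints at [-0.886, 0.359, 0.012, 0, -1.224, -0.288], TCP at [0.261, -0.623, 0.25] pointing down, gripper open.
Joint ranges: [-3.07, 3.07], [-1.43, 2.12], [-1.02, 1.25], [-3.03, 1.67], [-3.05, -0], [-3.03, 3.03]. Speed limits (rad/s): [2.39, 2.39, 3.01, 3.14, 3.14, 3.14].

INTERFACE

Orientations are given as a unit quaternion [x, y, z, w].
In Python, from bench import observe, optics, job_done gives the robot as it stands.
- The arm moves only by the tool move_arm, never from a script. Its argument "motion" is a list of rows, each a list of 7 numbers: the closure, from -1 (fully open) to 1 (shut), then the shift along the tool's x, y, z in m, then the turn, a rotation vector about the tool's x, y, z in degrees. A call has 1 to 5 rows; each row shifts and turns the commanded pose from where the row before left it, along the tool's axes as they then stand; what a row does not reach is not made up. A row lasts 1/12 s, in which the tool goes at most 41.7 mm and 7.16 degrees, less where a joint would pass 70% of its speed; a pose out of reach is approached as far as the arm can. A call with a gripper value outside its range is refused whole. The fingers move at their own pace and stop on an object; "newtons" is the grip in N (left out, the last holds). Time passes only in rows, so rows that do not move let the fingers close. It gives the time, the measured TCP pose, the force, the opening and the grip force at its end, in the units of the state.
- observe(): the state, without advancing time (a new reading comes with each control period).
- optics.capture(name): name is "scene" or "top" or "wrist"; returns (picture, depth): 400x640x3 uint8, blue, green, red; 400x640 float32, m along the optical axis (not along the pixel's ray), 0 where there is no reading.
- optics.camera_info(name): a dict with "camera_matrix" (3x3 intrinsics, pixels), "world_from_camera" (4x4, takes a point from camera to world coordinates); the wrist camera has in their place "T_tool_cam" (4x4, takes a point from camera to tool coordinates, whose origin is the TCP and whose axes are the flange's). Camera axes: x right, y up, looking along -z (the intrinsics and any distortion apply to the point x, -y, -z); pixel columns grow to the right and rows downward; lengths in m; the calibration is good to about 2 mm. A picture is of the moment at which its call begins: read the wrist's pose just before it. camera_info takes no time and is no camera call.
- job_done(): hands the job in; it is judged then, once.
The state is a dict: "time_s": time; "qpos": joint angles; "joint_vel": joint speeds; "effort": joint torques, N m; "tcp_pos": TCP position; "tool_rot": TCP orientation; "ft_force": force on the tool from outside, world axes, zero at the start; "moment": the same for the moment, N m; "opening": finger opening in m; "finger_force": force on a finger pad.
Only numpy, scipy, OpenCV 4.12 (cv2) and the standard library are available. Lean on these libraries where they do the work, as an engineer would, in place of code of your own. Each camera call takes 0.05 s, during which the arm holds its last target. There are 200 camera calls.

TASK

The white plastic fixture plate lies crooked on the inspection base, its far side perched on top of the two locating pins. Nudge it sideways with the fingertips (squaring it up against the fence helps) until both its holes drop over the pins and it lies flat on the base, then move clear. Only push it: do not lift or tip it up, do not touch its black knob, and leave the things around it where they are.

Things in the scene. Friction and masses are not known exactly. Their poses are not given: they have to be found in the camera images.
- base: Dark steel base fixed on the granite: slab 180 (x) by 250 (y) by 16 mm high. Origin: centre of its underside; x points from the robot's side to the fence, z up. Two steel pins stand on it at x = +39.5, y = +40 and -40 mm. The fence is a bar along its far side: inner face at x = +70 mm, 16 mm thick, top 24 mm above the slab, with a white scribed mark across its top at each pin's y.
- seat (a point): Point on the slab's top where the plate's origin lies once seated (x = +14.5, y = 0 mm of the base, 16 mm above the base's origin); the plate's far edge then has 0.5 mm to the fence. So, with its far edge against the fence, the plate only has to be slid along the fence until it drops; the pins then block further sliding.
- pin_left (a point): Foot of the left (+y) pin, on its axis at the slab's top (16 mm above the base's origin). The pin is 10 mm in diameter and 8 mm tall; its upper 4 mm taper to a 6 mm flat tip. At the start it is hidden under the plate.
- pin_right (a point): Foot of the right (-y) pin, identical, 80 mm from the other.
- plate: Loose white plastic plate 110 (x) by 160 (y) by 18 mm thick, about 0.5 kg. Origin: centre of its underside; x towards the fence, z up. Through holes, 12 mm in diameter, at x = +25, y = +40 and -40 mm, each with a black scribed mark to the far edge. At first it is tilted 0.1 rad (far side up, on the pins), turned up to 0.1 rad, 10 to 18 mm short of the seat and up to 28 mm left or right. Slides easily (1 to 3 N).
- hole_left (a point): Centre of the plate's left (+y) hole, at the underside.
- hole_right (a point): Centre of the plate's right (-y) hole, at the underside.
- near_edge (a point): Middle of the lower edge of the plate's near side (x = -55 mm of the plate), the edge away from the fence; it stays on the slab throughout.
- knob: Black lifting knob fixed to the middle of the plate, 26 mm in diameter, 26 mm tall; origin at its foot, on the plate's top. Not to be touched.
- caliper: Loose steel caliper 200 mm long, 10 mm high, lying left of the base, origin at the middle of its beam. Bystander.
- screwdriver: Loose screwdriver lying right of the base. Bystander.
- gauge_block: Loose steel gauge block 30 by 50 by 20 mm high, behind the fence. Bystander.
- jack: Loose steel screw jack, 42 mm in diameter, 43 mm tall, behind the fence. Bystander.
Mind the look-alikes: they are no part of the job. Of the things that look like the plate, the smaller one is meant.

How it is judged:
By the outcome, as a careful person would: the job done as asked, in the order asked, and still so for the second after the job is handed in, with the robot touching nothing.
It also fails if it takes over 58 s, if anything falls off the work surface, if the arm or the gripper's body presses on something with over 40 N, if the wrist force passes 120 N, or if a joint passes its speed limit or range.

## Working session

There is one attempt and no reset: what is moved stays moved. The work goes in short steps, Python scripts to look and compute and a tool call to move; the robot and the scene stay as the last step left them, time stands still between calls to the robot, and variables do not carry over. Pictures are saved under pics/ and viewed, at most 10 in all, crops included, and the job is handed in when it is done.

Besides the shell and the picture viewer there is one more tool, called after "Emit:" as a command line: name --pt "numbers of a row" for each row, then --argument value for the rest. move_arm: Moves the arm, as the interface text tells. Its arguments: {"type":"object","properties":{"motion":{"type":"array"},"newtons":{"type":"number"}},"required":["motion"]}

```bash
mkdir -p pics
cat > h.py <<'E'
import numpy as np, cv2
from bench import observe, optics, job_done
def cap(n):
    s=observe(); im,d=optics.capture(n); i=optics.camera_info(n); return s,im,d,i
def world(i,d,u,v,T=None):
    K=np.array(i["camera_matrix"]); T=np.array(i["world_from_camera"]) if T is None else T
    z=d[int(round(v)),int(round(u))]
    p=np.array([(u-K[0,2])/K[0,0]*z,-(v-K[1,2])/K[1,1]*z,-z,1]); return (T@p)[:3]
E
python3 - <<'E'
from h import *
s,im,d,i=cap("top"); cv2.imwrite("pics/top1.png",im); np.savez("top1",im=im,d=d)
print(i); print(s)
s,im,d,i=cap("scene"); cv2.imwrite("pics/scene1.png",im); print(i)
E
```

```text
{'camera_matrix': array([[376.47375571,   0.        , 318.16198197],
       [  0.        , 376.47375571, 198.35245445],
       [  0.        ,   0.        ,   1.        ]]), 'world_from_camera': array([[-0.0020218 ,  0.98554829, -0.16938267,  0.37311001],
       [-0.99999571, -0.00235196, -0.00174855,  0.0483718 ],
       [-0.00212166,  0.16937841,  0.98554881,  1.08637035],
       [ 0.        ,  0.        ,  0.        ,  1.        ]])}
{'time_s': 0.0, 'qpos': array([-8.85895045e-01,  3.59366911e-01,  1.10398987e-02, -3.51526790e-04,
       -1.22408334e+00, -2.88060384e-01]), 'joint_vel': array([ 0.00113027, -0.00149735, -0.00100627,  0.00087245, -0.00020321,
        0.00044981]), 'effort': array([-6.00478670e-04, -5.83328676e+01,  2.93417823e+01,  6.93687782e+00,
       -6.08623872e-03, -8.21920665e-07]), 'tcp_pos': array([ 0.26066774, -0.62214249,  0.24936807]), 'tool_rot': array([-1.97062266e-01,  9.80390629e-01,  7.90644447e-04, -2.31208066e-04]), 'ft_force': array([-0.34656849, -0.41786005,  0.08414655]), 'moment': array([ 0.02986402,  0.04284139, -0.03151565]), 'finger_force': 0.0, 'opening': 0.0851631047779248}
{'camera_matrix': array([[460.96210542,   0.        , 313.96179147],
       [  0.        , 460.96210542, 200.85304693],
       [  0.        ,   0.        ,   1.        ]]), 'world_from_camera': array([[-0.41339872, -0.58468565,  0.69802879,  1.34260874],
       [ 0.91032273, -0.2482558 ,  0.33118211,  0.45498179],
       [-0.02034773,  0.77234173,  0.63488127,  0.82091846],
       [ 0.        ,  0.        ,  0.        ,  1.        ]])}
```

View pics/top1.png

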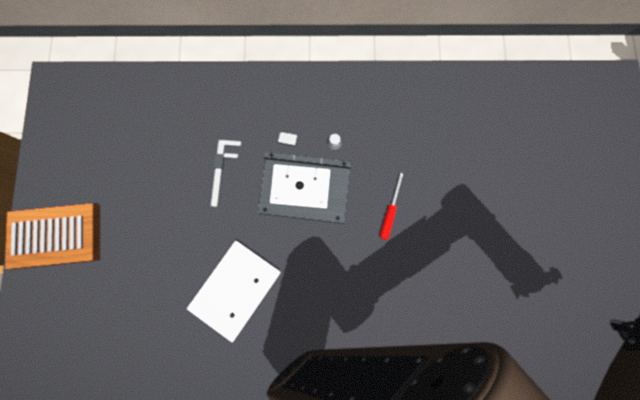

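View pics/scene1.png

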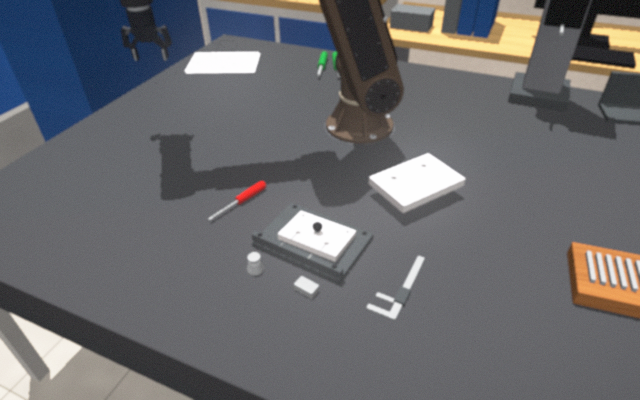

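The top view shows the plate with its knob at (300,185) on the dark base around (305,188). The fence is at row ~160, with scribed marks near (294,157) and (322,161). The large plate at (233,290) is the look-alike. The scene view agrees. Next I'll measure coarsely and get the wrist camera mounting.

Run:
```python
from h import *
z=np.load("top1.npz"); d=z["d"]; im=z["im"]; i=optics.camera_info("top")
for n,u,v in [("knob",300,185),("plateTL",275,168),("plateTR",328,169),("plateBL",272,202),("plateBR",325,206),("slabBL",262,211),("slabBR",345,219),("slabL",266,190),("fenceL",268,157),("fenceR",347,164)]:
    print(n,world(i,d,u,v).round(4))
w=optics.camera_info("wrist"); print(w)
c=cv2.resize(im[120:240,220:380],None,fx=5,fy=5,interpolation=cv2.INTER_CUBIC); cv2.imwrite("pics/c1.png",c)
```

```text
knob [0.5865 0.1005 0.0641]
plateTL [0.6413 0.1735 0.0403]
plateTR [0.6437 0.0214 0.0175]
plateBL [0.544  0.1811 0.0331]
plateBR [0.532  0.031  0.0341]
slabBL [0.5206 0.2115 0.0159]
slabBR [ 0.4992 -0.0276 -0.0031]
slabL [0.5821 0.2014 0.0152]
fenceL [0.6745 0.1945 0.038 ]
fenceR [ 0.6519 -0.0324  0.0426]
{'camera_matrix': array([[299.31452275,   0.        , 321.26692127],
       [  0.        , 299.31452275, 201.46290908],
       [  0.        ,   0.        ,   1.        ]]), 'T_tool_cam': array([[-3.48401561e-05,  9.50673077e-01,  3.10194616e-01,
         7.92972125e-02],
       [ 9.99999252e-01, -3.46142959e-04,  1.17316324e-03,
         6.15829752e-04],
       [ 1.22266639e-03,  3.10194425e-01, -9.50672354e-01,
        -1.23899833e-01],
       [ 0.00000000e+00,  0.00000000e+00,  0.00000000e+00,
         1.00000000e+00]])}
```

View pics/c1.png

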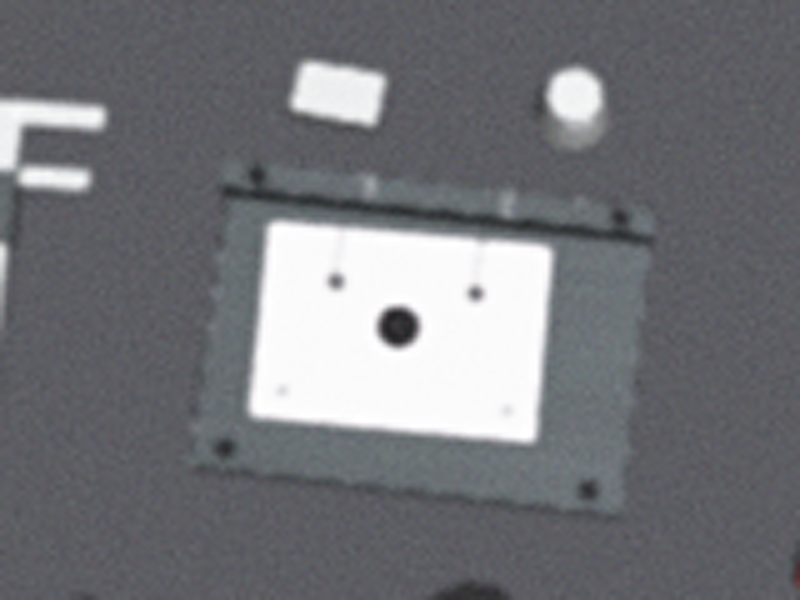

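The crop shows the fence marks at crop (370,185) and (508,203), and the holes at (336,282) and (476,293). The plate has to go roughly 11 mm in -y and 15 mm towards the fence, with a small turn. I'll move the wrist camera above it for the precise measurement.

Emit:
move_arm --pt "-1 -0.0289 0.027 0 0 0 0" --pt "-1 -0.0289 0.027 0 0 0 0" --pt "-1 -0.0289 0.027 0 0 0 0" --pt "-1 -0.0289 0.027 0 0 0 0" --pt "-1 -0.0289 0.027 0 0 0 0"

```text
time_s: 0.52
tcp_pos: [0.342, -0.4404, 0.2498]
tool_rot: [-0.197, 0.98, 0.0, -0.0]
ft_force: [1.0, -0.4, 0.5]
opening: 0.0856
finger_force: 0.0
```

Emit:
move_arm --pt "-1 -0.0289 0.027 0 0 0 0" --pt "-1 -0.0289 0.027 0 0 0 0" --pt "-1 -0.0289 0.027 0 0 0 0" --pt "-1 -0.0289 0.027 0 0 0 0" --pt "-1 -0.0289 0.027 0 0 0 0"

```text
time_s: 0.93
tcp_pos: [0.4232, -0.2599, 0.2503]
tool_rot: [-0.197, 0.98, 0.0, 0.0]
ft_force: [0.7, -0.1, -0.3]
opening: 0.0854
finger_force: 0.0
```

Emit:
move_arm --pt "-1 -0.0289 0.027 0 0 0 0" --pt "-1 -0.0289 0.027 0 0 0 0" --pt "-1 -0.0289 0.027 0 0 0 0" --pt "-1 -0.0289 0.027 0 0 0 0" --pt "-1 -0.0289 0.027 0 0 0 0"

```text
time_s: 1.35
tcp_pos: [0.5043, -0.0795, 0.2503]
tool_rot: [-0.197, 0.98, 0.0, 0.0]
ft_force: [1.4, -1.1, -0.1]
opening: 0.0855
finger_force: 0.0
```

Emit:
move_arm --pt "-1 -0.0289 0.027 0 0 0 0" --pt "-1 -0.0289 0.027 0 0 0 0" --pt "-1 -0.0289 0.027 0 0 0 0" --pt "-1 -0.0289 0.027 0 0 0 0" --pt "-1 -0.0289 0.027 0 0 0 0"

```text
time_s: 1.77
tcp_pos: [0.5854, 0.1009, 0.2501]
tool_rot: [-0.197, 0.98, 0.0, -0.0]
ft_force: [1.8, 0.3, 0.5]
opening: 0.0854
finger_force: 0.0
```

Emit:
move_arm --pt "-1 0 0 0 0 0 6" --pt "-1 0 0 0 0 0 6" --pt "-1 0 0 0 0 0 6" --pt "-1 0 0 0 0 0 6" --pt "-1 0 0 0 0 0 6"

```text
time_s: 2.18
tcp_pos: [0.585, 0.0991, 0.2497]
tool_rot: [0.066, 0.998, -0.0, -0.0]
ft_force: [-0.1, -0.9, 0.2]
opening: 0.0854
finger_force: 0.0
```

Emit:
move_arm --pt "-1 0 0 0 0 0 0" --pt "-1 0 0 0 0 0 0" --pt "-1 0 0 0 0 0 0"

```text
time_s: 2.43
tcp_pos: [0.5851, 0.0988, 0.2501]
tool_rot: [0.062, 0.998, -0.0, -0.0]
ft_force: [-0.2, -0.1, -0.4]
opening: 0.0853
finger_force: 0.0
```

```bash
cat >> h.py <<'E'
from scipy.spatial.transform import Rotation as Ro
def wT(s,i):
    T=np.eye(4); T[:3,:3]=Ro.from_quat(s["tool_rot"]).as_matrix(); T[:3,3]=s["tcp_pos"]
    return T@np.array(i["T_tool_cam"])
def ray(i,T,u,v,z):
    K=np.array(i["camera_matrix"]); r=T[:3,:3]@np.array([(u-K[0,2])/K[0,0],-(v-K[1,2])/K[1,1],-1]); o=T[:3,3]
    return o+r*(z-o[2])/r[2]
E
python3 - <<'E'
from h import *
s,im,d,i=cap("wrist"); np.savez("w1",im=im,d=d,T=wT(s,i)); cv2.imwrite("pics/w1.png",im); print(s["time_s"],s["tcp_pos"],s["tool_rot"])
E
```

```text
2.4333 [0.58513415 0.09883596 0.25014597] [ 6.16983585e-02  9.98094830e-01 -3.31459656e-05 -1.45636172e-04]
```

View pics/w1.png

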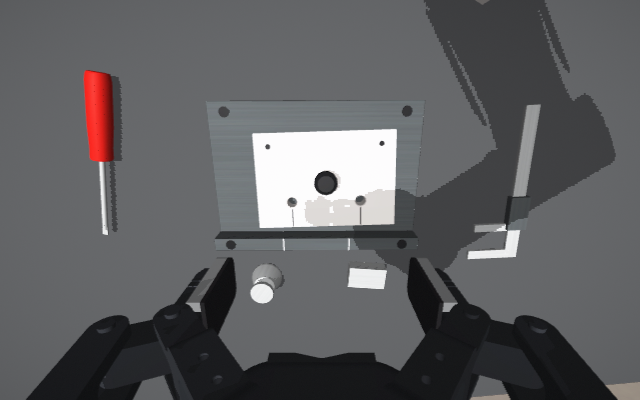

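The wrist view shows the plate with top corners near (253,134), (396,129), (394,224) and (259,228), and the holes at (292,202) and (360,200). The fence marks are at (284,243) and (349,243), and the slab's near corners at (208,102) and (424,100).

Run:
```python
from h import *
z=np.load("w1.npz"); T=z["T"]; d=z["d"]; i=optics.camera_info("wrist")
P=lambda u,v,h: ray(i,T,u,v,h)
m1,m2=P(284,243,.040),P(349,243,.040)   # right, left mark
c1,c2=P(208,102,.016),P(424,100,.016)
f1,f2=P(216,232.5,.040),P(416,231.5,.040)
print("marks",m1,m2,np.linalg.norm(m1-m2)); print("slab near",c1,c2,np.linalg.norm(c1-c2))
for a,b in((m1,m2),(c1,c2),(f1,f2)): e=b-a; print("yaw",np.arctan2(-e[0],e[1]))
h1,h2=P(292,202,.042),P(360,200,.042)
k=[P(253,134,.034),P(396,129,.034),P(394,224,.045),P(259,228,.045)]
e=h2-h1; print("holes",h1,h2,np.linalg.norm(e),"yaw",np.arctan2(-e[0],e[1]))
print("corners",np.round(k,4)); print([np.linalg.norm(k[j]-k[(j+1)%4]).round(4) for j in range(4)])
for a,b in((0,1),(3,2)): e=k[b]-k[a]; print("yaw",np.arctan2(-e[0],e[1]))
# into base frame: use slab corner midpoint & marks
for u,v in((230,180),(412,180),(320,118),(320,165),(300,243),(330,243)): 
    print(u,v,world(i,d,u,v,T).round(4))
e=(c2-c1); y=e/np.linalg.norm(e); y[2]=0; x=np.array([y[1],-y[0],0]); o=(c1+c2)/2+x*.09
B=lambda p:(np.array([(p-o)@x,(p-o)@y])*1000).round(1)
print("o",o,"marks",B(m1),B(m2),"fence inner",B(f1),B(f2),"holes",B(h1),B(h2),"corners",[B(q) for q in k])
print("tcp",B(np.append(T[:2,3],0)), "x",x,"y",y)
```

```text
marks [0.66215612 0.04341097 0.04      ] [0.67197429 0.12274788 0.04      ] 0.0799421197580087
slab near [ 0.48850398 -0.01847394  0.016     ] [0.51655432 0.22492133 0.016     ] 0.24500629089782758
yaw -0.12312685255185904
yaw -0.11473984139859304
yaw -0.11772079770672268
holes [0.61026115 0.06160214 0.042     ] [0.61757722 0.14061038 0.042     ] 0.07934624827196222 yaw -0.09233546323097327
corners [[0.5286 0.0296 0.034 ]
 [0.5428 0.1878 0.034 ]
 [0.6513 0.1778 0.045 ]
 [0.6367 0.018  0.045 ]]
[np.float64(0.1589), np.float64(0.1095), np.float64(0.1605), np.float64(0.1093)]
yaw -0.08927856096153497
yaw -0.09115878522908803
230 180 [ 0.5808 -0.0133  0.0163]
412 180 [0.6083 0.2086 0.0163]
320 118 [0.5216 0.1056 0.0156]
320 165 [0.5716 0.0994 0.0386]
300 243 [0.6649 0.0628 0.0393]
330 243 [0.6687 0.0996 0.0409]
o [0.59193737 0.09291975 0.016     ] marks [ 75.4 -41.1] [76.1 38.8] fence inner [  60.7 -123.1] [ 61.4 119.8] holes [ 21.8 -29. ] [20.  50.3] corners [array([-55.6, -70.2]), array([-59.7,  88.6]), array([49.3, 91.2]), array([ 53.1, -69.3])]
tcp [-87.    6.4] x [ 0.9934246  -0.11448824  0.        ] y [0.11448824 0.9934246  0.        ]
```

Run:
```python
from h import *
z=np.load("w1.npz"); d=z["d"]; i=optics.camera_info("wrist"); Tt=np.array(i["T_tool_cam"])
for u0,u1 in((175,238),(405,470)):
  Q=np.array([world(i,d,u,v,Tt) for v in range(255,330) for u in range(u0,u1) if 0.05<d[v,u]<.2])
  q=Q[Q[:,2]>np.percentile(Q[:,2],98)]; print("tips tool xyz",Q.max(0).round(4),Q.min(0).round(4),q.mean(0).round(4))
s=observe(); p=s["tcp_pos"]
x=np.array([np.cos(-.117),np.sin(-.117)]); y=np.array([-x[1],x[0]])
o=(np.array([.66216,.04341])+[.67197,.12275])/2-.078*x
R=Ro.from_quat(s["tool_rot"]).as_matrix(); print("o",o,"tcp base",(p[:2]-o)@x,(p[:2]-o)@y,"tool yaw",np.arctan2(-R[0,1],R[1,1]))
t=o-.088*x+.010*y; g=np.append(t-p[:2],0); print("target",t,"radius",np.hypot(*t),"tool shift",R.T@g)
```

```text
tips tool xyz [ 0.0179 -0.0311  0.0061] [-0.0117 -0.0563 -0.0529] [ 0.0005 -0.0421  0.0039]
tips tool xyz [0.0175 0.0574 0.0058] [-0.0118  0.0323 -0.0529] [-0.0001  0.0433  0.004 ]
o [0.58959826 0.09218519] tcp base -0.005155552449371999 0.006065253347764861 tool yaw -0.1241002326777289
target [0.50336722 0.11238935] radius 0.5157615036167985 tool shift [8.28702955e-02 3.34643755e-03 1.43709102e-05]
```

Emit:
move_arm --pt "-1 0.0277 0.0011 0 0 0 0" --pt "-1 0.0277 0.0011 0 0 0 0" --pt "-1 0.0277 0.0011 0 0 0 0" --pt "-1 0 0 0.04 0 0 0" --pt "-1 0 0 0.04 0 0 0"

```text
time_s: 2.9
tcp_pos: [0.5038, 0.1138, 0.1726]
tool_rot: [0.062, 0.998, 0.002, 0.003]
ft_force: [1.6, 0.4, -1.7]
opening: 0.0855
finger_force: 0.0
```

Emit:
move_arm --pt "-1 0 0 0.04 0 0 0" --pt "-1 0 0 0.04 0 0 0" --pt "-1 0 0 0.03 0 0 0" --pt "-1 0 0 0.02 0 0 0" --pt "-1 0 0 0.01 0 0 0"

```text
time_s: 3.32
tcp_pos: [0.5018, 0.1117, 0.0275]
tool_rot: [0.063, 0.998, -0.001, -0.002]
ft_force: [-0.5, -0.9, -0.5]
opening: 0.0854
finger_force: 0.0
```

Emit:
move_arm --pt "-1 0 0 0 0 0 0" --pt "-1 0 0 0 0 0 0"

```text
time_s: 3.48
tcp_pos: [0.5036, 0.1128, 0.0307]
tool_rot: [0.063, 0.998, -0.0, 0.0]
ft_force: [0.3, 0.0, 0.8]
opening: 0.0852
finger_force: 0.0
```

Emit:
move_arm --pt "-1 -0.005 0 0 0 0 0" --pt "-1 -0.005 0 0 0 0 0" --pt "-1 -0.004 0 0 0 0 0" --pt "-1 -0.003 0 0 0 0 0" --pt "-1 -0.003 0 0 0 0 0"

```text
time_s: 3.9
tcp_pos: [0.5237, 0.1102, 0.0309]
tool_rot: [0.063, 0.998, 0.0, 0.0]
ft_force: [-2.5, 0.4, 1.7]
opening: 0.0854
finger_force: 0.9
```

Emit:
move_arm --pt "-1 -0.002 0 0 0 0 0" --pt "-1 -0.002 0 0 0 0 0" --pt "-1 -0.002 0 0 0 0 0" --pt "-1 -0.002 0 0 0 0 0"

```text
time_s: 4.23
tcp_pos: [0.5307, 0.1089, 0.0302]
tool_rot: [0.063, 0.998, -0.0, -0.0]
ft_force: [-2.6, 0.1, 0.6]
opening: 0.0854
finger_force: 1.2
```

Emit:
move_arm --pt "-1 -0.002 0 0 0 0 0" --pt "-1 -0.0015 0 0 0 0 0" --pt "-1 -0.001 0 0 0 0 0"

```text
time_s: 4.48
tcp_pos: [0.5355, 0.1084, 0.0302]
tool_rot: [0.063, 0.998, -0.0, -0.0]
ft_force: [-1.7, 0.5, 0.2]
opening: 0.0856
finger_force: 1.1
```

Emit:
move_arm --pt "-1 -0.001 0 0 0 0 0" --pt "-1 -0.001 0 0 0 0 0"

```text
time_s: 4.65
tcp_pos: [0.5374, 0.1082, 0.0302]
tool_rot: [0.063, 0.998, -0.0, -0.0]
ft_force: [-1.5, 0.0, 0.6]
opening: 0.0853
finger_force: 1.1
```

Emit:
move_arm --pt "-1 -0.001 0 0 0 0 0" --pt "-1 -0.0005 0 0 0 0 0"

```text
time_s: 4.82
tcp_pos: [0.539, 0.1081, 0.0302]
tool_rot: [0.063, 0.998, -0.0, -0.0]
ft_force: [-1.8, 1.1, 0.5]
opening: 0.0851
finger_force: 1.0
```

Emit:
move_arm --pt "-1 -0.001 0 0 0 0 0" --pt "-1 -0.0005 0 0 0 0 0"

```text
time_s: 4.98
tcp_pos: [0.5398, 0.1077, 0.0301]
tool_rot: [0.063, 0.998, -0.0, -0.001]
ft_force: [-5.6, 1.2, 2.2]
opening: 0.0854
finger_force: 3.0
```

Emit:
move_arm --pt "-1 -0.001 0 0 0 0 0" --pt "-1 -0.0005 0 0 0 0 0"

```text
time_s: 5.15
tcp_pos: [0.5401, 0.1073, 0.0299]
tool_rot: [0.063, 0.998, -0.001, -0.002]
ft_force: [-11.6, 2.1, 6.3]
opening: 0.0854
finger_force: 5.8
```

Run:
```python
from h import *
s,im,d,i=cap("wrist"); np.savez("w2",im=im,d=d,T=wT(s,i)); cv2.imwrite("pics/w2.png",im); print(s["time_s"],s["tcp_pos"],s["ft_force"])
```

```text
5.15 [0.54009722 0.10726614 0.02994825] [-11.60836837   2.0976106    6.31946932]
```

View pics/w2.png

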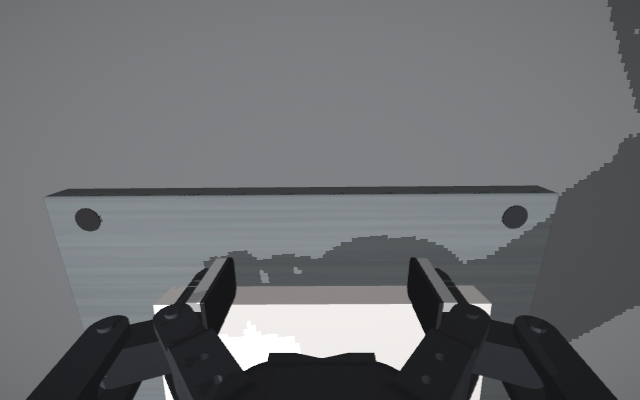

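The fingers are against the near edge and the force has risen to 11 N, so the plate is square on the fence. Now I back off, rise, go round to the left side and shut the fingers.

Emit:
move_arm --pt "-1 0.01 0 0 0 0 0" --pt "-1 0.01 0 0 0 0 0" --pt "-1 0 0 -0.035 0 0 0" --pt "-1 0 0 -0.035 0 0 0" --pt "0 0 0.03 -0.01 0 0 0"

```text
time_s: 5.62
tcp_pos: [0.5264, 0.1385, 0.115]
tool_rot: [0.064, 0.998, 0.001, 0.002]
ft_force: [1.0, 1.0, -0.2]
opening: 0.0755
finger_force: 0.0
```

Emit:
move_arm --pt "1 -0.01 0.035 0 0 0 0" --pt "1 -0.025 0.03 0 0 0 0" --pt "1 -0.025 0.02 0 0 0 0" --pt "1 -0.026 0.002 0 0 0 0" --pt "1 0 0 0 0 0 0" --newtons 20

```text
time_s: 6.03
tcp_pos: [0.6258, 0.2171, 0.1101]
tool_rot: [0.063, 0.998, 0.0, 0.001]
ft_force: [1.3, -0.2, 0.6]
opening: 0.0128
finger_force: 0.0
```

Emit:
move_arm --pt "1 0 0 0 0 0 0" --pt "1 0 0 0 0 0 0" --pt "1 0 0 0 0 0 0" --pt "1 0 0 0 0 0 0" --pt "1 0 0 0 0 0 0"

```text
time_s: 6.45
tcp_pos: [0.6217, 0.2154, 0.1108]
tool_rot: [0.063, 0.998, 0.0, 0.0]
ft_force: [0.5, -0.1, -0.1]
opening: -0.0
finger_force: 0.0
```

Run:
```python
from h import *
s,im,d,i=cap("wrist"); np.savez("w3",im=im,d=d,T=wT(s,i)); cv2.imwrite("pics/w3.png",im); print(s["time_s"],s["tcp_pos"],s["ft_force"],s["opening"])
p=s["tcp_pos"][:2]-[.58960,.09219]; x=np.array([np.cos(-.117),np.sin(-.117)]); y=np.array([-x[1],x[0]]); print("base",p@x,p@y)
```

```text
6.45 [0.62170455 0.21539475 0.11079927] [ 0.53255046 -0.05901258 -0.11216558] -4.6869558958107984e-05
base 0.01750296942642782 0.1261101071416065
```

View pics/w3.png

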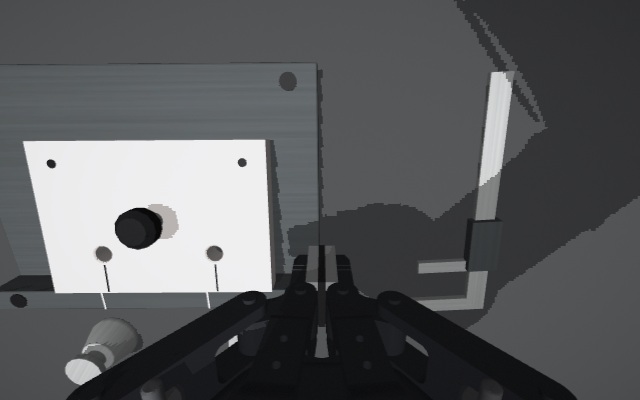

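The plate is flush and parallel to the fence. Plate marks end at (108,291) and (217,290), and the fence marks are at (103,300) and (208,297). It still has to slide left in the image, which is -y. The caliper is well clear.

Run:
```python
from h import *
z=np.load("w3.npz"); T=z["T"]; d=z["d"]; i=optics.camera_info("wrist"); Tt=np.array(i["T_tool_cam"])
x=np.array([np.cos(-.117),np.sin(-.117)]); y=np.array([-x[1],x[0]]); o=[.58960,.09219]
B=lambda u,v,h:(lambda p:(np.array([p@x,p@y])*1000).round(1))(ray(i,T,u,v,h)[:2]-o)
print("plate marks",B(108,291,.044),B(217,290,.044),"fence marks",B(104,300,.04),B(208.5,300,.04))
print("holes",B(103.5,254,.042),B(215,254,.042),"left face top",B(266,142,.034),B(272,290,.044),"near right corner",B(24,142,.034))
Q=np.array([world(i,d,u,v,Tt) for v in range(238,300) for u in range(290,355) if 0.05<d[v,u]<.2])
for a in (-.02,-.01,0,.01): 
  q=Q[(Q[:,2]>a)&(Q[:,2]<a+.01)]
  if len(q): print(a,q.min(0).round(4),q.max(0).round(4))
```

```text
plate marks [ 68.7 -32.4] [68.6 48.7] fence marks [ 79.5 -40.7] [80.3 39.5]
holes [ 39.1 -30.2] [39.9 50. ] left face top [-38.3  90.5] [69.  89.5] near right corner [-39.8 -69.8]
-0.02 [ 0.002  -0.0131 -0.0198] [ 0.0121  0.0141 -0.01  ]
-0.01 [ 0.0058 -0.0131 -0.01  ] [ 0.0118  0.0142 -0.    ]
0 [ 0.0063 -0.013   0.    ] [0.0121 0.0142 0.01  ]
0.01 [ 0.0065 -0.0117  0.01  ] [0.0116 0.0125 0.0155]
```

Emit:
move_arm --pt "1 0 0 0.03 0 0 0" --pt "1 0 0 0.025 0 0 0" --pt "1 0 0 0.011 0 0 0" --pt "1 0 0 0 0 0 0" --pt "1 0 0 0 0 0 0"

```text
time_s: 6.92
tcp_pos: [0.6222, 0.2154, 0.0444]
tool_rot: [0.063, 0.998, -0.0, -0.0]
ft_force: [0.6, 0.0, 0.7]
opening: -0.0002
finger_force: 0.0
```

Emit:
move_arm --pt "1 0 -0.006 0 0 0 0" --pt "1 0 -0.006 0 0 0 0" --pt "1 0 -0.005 0 0 0 0" --pt "1 0 -0.003 0 0 0 0" --pt "1 0 -0.002 0 0 0 0"

```text
time_s: 7.33
tcp_pos: [0.6196, 0.1929, 0.0451]
tool_rot: [0.064, 0.998, 0.0, 0.0]
ft_force: [-0.3, -0.0, -0.4]
opening: -0.0004
finger_force: 0.0
```

Emit:
move_arm --pt "1 0 -0.0015 0 0 0 0" --pt "1 0 -0.0015 0 0 0 0"

```text
time_s: 7.5
tcp_pos: [0.6194, 0.1908, 0.0448]
tool_rot: [0.063, 0.998, 0.0, 0.0]
ft_force: [-0.2, 1.1, 0.7]
opening: 0.0002
finger_force: 0.9
```

Emit:
move_arm --pt "1 0 -0.0015 0 0 0 0" --pt "1 0 -0.001 0 0 0 0"

```text
time_s: 7.67
tcp_pos: [0.619, 0.1884, 0.0445]
tool_rot: [0.063, 0.998, 0.0, 0.0]
ft_force: [0.9, 1.8, 1.4]
opening: -0.0001
finger_force: 0.8
```

Emit:
move_arm --pt "1 0 -0.001 0 0 0 0" --pt "1 0 -0.001 0 0 0 0"

```text
time_s: 7.83
tcp_pos: [0.6185, 0.1863, 0.0443]
tool_rot: [0.063, 0.998, 0.0, 0.0]
ft_force: [0.5, 1.7, -0.7]
opening: -0.0002
finger_force: 0.6
```

Emit:
move_arm --pt "1 0 -0.001 0 0 0 0" --pt "1 0 -0.001 0 0 0 0"

```text
time_s: 8.0
tcp_pos: [0.6179, 0.1838, 0.044]
tool_rot: [0.063, 0.998, -0.0, -0.0]
ft_force: [-0.3, -0.4, 1.0]
opening: 0.0
finger_force: 0.0
```

Emit:
move_arm --pt "1 0 -0.001 0 0 0 0" --pt "1 0 -0.001 0 0 0 0"

```text
time_s: 8.17
tcp_pos: [0.6177, 0.1819, 0.0441]
tool_rot: [0.063, 0.998, -0.0, -0.0]
ft_force: [-0.3, -0.0, -0.4]
opening: -0.0002
finger_force: 0.0
```

The contact force vanished at y≈0.184, so the plate probably dropped. I'll move clear and check.

Emit:
move_arm --pt "1 0 0.015 0 0 0 0" --pt "1 0 0.015 0 0 0 0" --pt "1 0 0 -0.04 0 0 0" --pt "1 0 0 -0.04 0 0 0" --pt "1 0 0 -0.04 0 0 0"

```text
time_s: 8.58
tcp_pos: [0.6214, 0.2131, 0.165]
tool_rot: [0.063, 0.998, -0.001, -0.001]
ft_force: [0.5, 0.1, -0.6]
opening: -0.0002
finger_force: 0.0
```

Emit:
move_arm --pt "1 0 -0.035 -0.02 0 0 0" --pt "1 0 -0.035 0 0 0 0" --pt "1 0 -0.03 0 0 0 0" --pt "1 0 0 0 0 0 0" --pt "1 0 0 0 0 0 0"

```text
time_s: 9.0
tcp_pos: [0.6092, 0.1122, 0.1849]
tool_rot: [0.064, 0.998, 0.0, 0.0]
ft_force: [0.5, -0.0, 0.4]
opening: 0.0
finger_force: 0.0
```

Run:
```python
from h import *
s,im,d,i=cap("wrist"); T=wT(s,i); np.savez("w4",im=im,d=d,T=T); cv2.imwrite("pics/w4.png",im); print(s["time_s"],s["tcp_pos"],s["ft_force"])
# white plate top: fit plane from depth
m=cv2.inRange(im,(170,170,170),(255,255,255)); v,u=np.where((m>0)&(d>.1)); P=np.array([world(i,d,a,b,T) for a,b in zip(u[::7],v[::7])])
P=P[(np.abs(P[:,0]-.60)<.07)&(np.abs(P[:,1]-.09)<.09)&(P[:,2]<.055)&(P[:,2]>.02)]
A=np.c_[P[:,:2]-P[:,:2].mean(0),np.ones(len(P))]; print(len(P),"slopes,mean z",np.linalg.lstsq(A,P[:,2],rcond=None)[0])
```

```text
9.0 [0.60921771 0.11220442 0.18494865] [ 0.49014503 -0.00258713  0.39195994]
2519 slopes,mean z [ 0.00010612 -0.00053056  0.03442469]
```

View pics/w4.png

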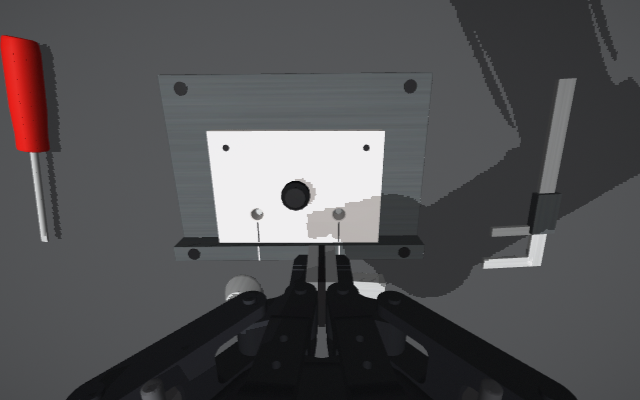

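The plate top is flat (slopes about 0, z = 34.4 mm). The marks line up with the fence marks at (259,245) and (339,245), both holes show the pin tips, the bystanders haven't moved and the arm is clear.

```bash
python3 -c "
from bench import job_done; print(job_done())"
```

```text
the job is handed in; nothing more can be done
None
```

The plate is seated flat on the base with both holes over the pins. The arm is clear, nothing around it was disturbed, and the job was handed in at about 9 s.

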